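Ring for the helper, point out the red clip, then the bowl

ROBOT

A 6-joint arm with a two-finger parallel gripper is mounted at the origin on the work surface. World frame = base frame: x ahead of the robot, y to its left, z up, the work surface at z = 0. Lengths are in mm, angles in rad, forces in N, time in s.
With the tool pointing down it reaches from about 350 to 975 mm from the base axis. Payload 7.1 kg.
Tool frame: the origin (TCP) lies at the centre of the arm's flange, where the gripper is bolted on; the fingertips stand 182 mm ahead of it and the grasp point (between the pads) lies 163 mm ahead of it; x points along the fingers, y is the direction in which the jaws open and shut, and the axes are right-handed (so a half turn about x gives the same grasp; the last joint's range is limited). The gripper opens to 88 mm and grips with 3 to 60 N. Pads are 20 mm wide; open, the fingers measure 115 mm over their backs; the gripper's body (75 mm by 178 mm) begins 61 mm behind the grasp point.
Start: joints at [-1.284, 0.423, 1.63, -0, 1.089, -0.019], TCP at [188.178, -595.983, 404.675] pointing down, gripper open.
Joint ranges: [-3, 3], [-0.9, 2.11], [0.09, 2.58], [-1.31, 4.45], [0.11, 2.69], [-2.54, 2.54]. Speed limits (rad/s): [2.39, 2.39, 3.01, 3.14, 3.14, 3.14].

INTERFACE

Orientations are given as a rotation vector (axis times angle).
In Python, from workcell import readout, viewer, workorder, models gives the robot as it stands. The module is installed in compiled form; this text tells all that it offers.
- The arm moves only by the tool apply_moves, never from a script. Its argument "commands" is a list that holds one entry, the list of rows, each a list of 4 numbers: the shift along the world's x, y, z in m, then the turn about the world's z in rad. A call has 1 to 8 rows; each row is the pose to reach, as a shift and turn from the pose commanded when the call began; what a row does not reach only later rows make up. A row lasts 1/8 s, in which the tool goes at most 62.5 mm and 10.7 degrees, less where a joint would pass 70% of its speed; a pose out of reach is approached as far as the arm can. A call with a gripper value outside its range is refused whole. "gripper" is the finger opening in m, from 0 to 0.0878, set as the call begins (left out, the last holds). The fingers move at their own pace and stop on an object; the grip force is fixed at half the most. Time passes only in rows, so rows that repeat a pose let the fingers close. It gives the time, the measured TCP pose, the force and the opening at its end, in the units of the state.
- readout.get_obs(): the state, without advancing time (a new reading comes with each control period).
- viewer.get_image(name): name is "side" or "top" or "wrist"; returns a dict with "color" (420x560x3 uint8, red, green, blue), "vertical_fov" (degrees; the focal length in pixels is half the picture's height over the tangent of half this angle, whatever the lens; pixels are square), "cx", "cy" (the principal point, pixels), "D" ([k1, k2, p1, p2, k3] as OpenCV has them; the pictures are not rectified), "rvec" (rotation vector, rad) and "tvec" (3), from world to camera coordinates, as OpenCV has them. Camera axes: x right, y down, z forward; pixel columns grow to the right and rows downward; lengths in mm; the calibration is good to about 2 mm. A picture is of the moment at which its call begins. There is no depth.
- workorder.close_job(): hands the job in, once; it reports no verdict.
Trained networks look in the newest picture that a camera, given by its name, has taken for a name from the list of things; names that differ only in an ending like _2 or _b are one class to them, and where a whole thing is asked for, a point or a joint stands for the part that bears it (a point fixed in the world has none). Each returns a list of dicts, best first, with "conf" (0 to 1); they miss things now and then, are a little off and sometimes report something else, mostly with a low value. They report only what shows in the picture. A call takes as long as a camera call. They do not tell look-alikes from the thing itself.
- models.search_frame(camera, label): "position" ([x, y, z] in mm, in world coordinates, good to about 4 mm: the middle of the surface that is visible of it).
- models.place_of(camera, label): "position" ([x, y, z] in mm, in world coordinates, good to about 4 mm: a listed point, or the origin of a listed thing).
The state is a dict: "t": time; "qpos": joint angles; "qvel": joint speeds; "joint_torque": joint torques, N m; "ee_pos": TCP position; "orientation": TCP orientation; "ft_force": force on the tool from outside, world axes, zero at the start; "moment": the same for the moment, N m; "width": finger opening in mm.
Only numpy, scipy, OpenCV 4.12 (cv2) and the standard library are available. Lean on these libraries where they do the work, as an engineer would, in place of code of your own. Each camera call takes 0.05 s, during which the arm holds its last target.

TASK

Ring the counter bell with a fingertip to call the helper, then show what to fetch and where to put it: point straight down at the red hair clip on the pegboard, fingertips two or three centimetres above it, and hold still there for at least two seconds; then point in the same way at the green bowl, a little above the middle of its opening, and finish still pointing there. Touch nothing but the bell, and leave everything where it is.

Things in the scene. Friction and masses are not known exactly. Their poses are not given: they have to be found in the camera images.
- bell: Loose counter bell: chrome dome, 77 mm across, on a black foot 84 mm across, with a brass knob on top; 64 mm tall in all, about 0.2 kg. Origin: centre of the underside, on the counter; z up. It stands to the left or right of the pegboard, the bowl on the other side.
- bell_top (a point): Centre of the top of the bell's brass knob (19 mm across), 64 mm above the counter. Pushed straight down it sinks up to 6 mm against a spring (0.7 N to start, about 5 N fully down) and springs back when let go.
- bell_plunger (a joint): How far the bell's knob is pressed, m: 0 up, 0.006 fully down. The bell rings once it is past 0.004.
- pegboard: Fixed pegboard: cream panel 254 mm up the slope, 320 mm wide, wooden frame and feet. Origin: on the counter under its centre, z up; the panel rises at 30 degrees towards its +x, from 25 to 155 mm above the counter. The upper edge is nearest the robot (yaw within 15 degrees). Near it four hooks stand 27 mm off the face, 76 mm apart; one thing hangs on each, in any order, flat on the slope.
- red_clip: Loose red plastic snap hair clip, a drop-shaped open loop with a tongue in the middle, 81 mm long up the slope, 41 mm wide, 7 mm thick, 15 g. Origin: where its hook meets the panel's face, near the clip's upper, wide end; frame turned as the pegboard's: x horizontal, towards the upper edge; y across; z up. The one to point at.
- red_clip_mid (a point): Middle of the red clip, on its upper face; axes as red_clip.
- blue_clip: Loose blue snap hair clip of the same shape and size. Bystander.
- comb: Loose amber plastic comb, 165 mm long, 36 mm wide, 5 mm thick, hung by the eye in its handle. Origin: where its hook meets the panel. Bystander.
- brush: Loose black hairbrush, 162 mm long, 46 mm wide, 24 mm thick with its bristles, which face off the panel. Origin: where its hook meets the panel. Bystander.
- bowl: Loose green ceramic bowl, 120 mm across the rim, 50 mm tall, empty. Origin: centre of the underside, on the counter.
- bowl_rim (a point): Centre of the bowl's opening, at the height of the rim, 50 mm above the counter; z up.
- spoon: Loose stainless steel spoon, 170 mm long, lying on the counter. Bystander.
- fan_handle: Loose bamboo fan handle with bare ribs, 170 mm long, 10 mm thick, lying on the counter. Bystander.
- mug: Loose white mug, 80 mm across, 90 mm tall, far on the right. Origin under its centre. Bystander.
- jar: Loose amber jar with a black cap, 68 mm across, 75 mm tall, far on the left. Origin under its centre. Bystander.
Mind the look-alikes: they are no part of the job. Leave any blue or pink look-alike of the bell alone.

How it is judged (in metres and radians):
On the way, in this order (a step that is already met when the one before it is completed fails the run):
1. the bell is rung: its knob pressed past 4 mm (value of joint bell_plunger above 0.004 m), for 0.02 s.
2. pointing at the red clip from just above, held for 1.5 s (x of the grasp point in the frame of red_clip_mid between -0.033 and 0.033 m and y of the grasp point in the frame of red_clip_mid between -0.025 and 0.025 m and z of the grasp point in the frame of red_clip_mid between 0.01 and 0.075 m), for 1.5 s.
At the end, for the whole second after the job is handed in: The grasp point (2 cm behind the fingertips) stays within 35 mm of the bowl's centre line, 10 to 75 mm above its rim; bell knob up, bell upright within 20 mm of its start; clip and bowl within 8 mm of theirs, the rest within 10 mm (horizontal distance between the grasp point and bowl_rim below 0.035 m and z of the grasp point in the frame of bowl_rim between 0.01 and 0.075 m and value of joint bell_plunger below 0.0015 m and distance of bell from where it was at the start of the episode below 0.02 m and height (world z) of bell below 0.006 m and angle between bell's own z axis and vertical below 0.1 rad and distance of each of red_clip, bowl from where it was at the start of the episode below 0.008 m and linear speed of each of bowl, red_clip below 0.02 m/s and distance of each of comb, blue_clip, brush, spoon, fan_handle, mug, jar from where it was at the start of the episode below 0.01 m); the robot touches nothing.
It fails at once if anything but the bell is touched: clip, bowl, pegboard, a bystander or the counter ((contact force between the fingers and anything else above 0.5 N and contact force between the fingers and bell below 0.1 N) or (contact force between the arm and anything else above 0.5 N and contact force between the arm and bell below 0.1 N)).
It fails at once if the bell is lifted, tipped or shoved away (height (world z) of bell above 0.01 m or angle between bell's own z axis and vertical above 0.2 rad or distance of bell from where it was at the start of the episode above 0.03 m).
It also fails if it takes over 48 s, if anything falls off the work surface, if the arm or the gripper's body presses on something with over 40 N, if the wrist force passes 120 N, or if a joint passes its speed limit or range.

## Working session

There is one attempt and no reset: what is moved stays moved. The work goes in short steps, Python scripts to look and compute and a tool call to move; the robot and the scene stay as the last step left them, time stands still between calls to the robot, and variables do not carry over. Pictures are saved under pics/ and viewed, and the job is handed in when it is done.

Besides the shell and the picture viewer there is one more tool, called by a JSON object that holds its "fn" and its "kwargs", one argument or row to a line. apply_moves: Moves the arm, as the interface text tells. Its arguments: {"type":"object","properties":{"commands":{"type":"array","items":{"type":"array","items":{"type":"array","items":{"type":"number"}}}},"gripper":{"type":"number"}},"required":["commands"]}

```bash
mkdir -p pics; python3 - <<'E'
from workcell import readout, viewer, models
import cv2
o=readout.get_obs(); print(o['t'],o['ee_pos'],o['orientation'],o['width'],o['ft_force'])
for c in ['top','side']:
    im=viewer.get_image(c); cv2.imwrite(f'pics/{c}0.png',im['color'][:,:,::-1]); print(c,im['rvec'],im['tvec'],im['vertical_fov'],im['cx'],im['cy'],im['D'])
    for l in ['bell_top','bell','red_clip_mid','bowl_rim','pegboard','blue_clip','mug','jar']:
        print(l,[(round(d['conf'],2),[round(float(x)) for x in d['position']]) for d in models.place_of(c,l)])
E
```

```text
0.0 [ 188.10122039 -595.72977929  403.91162836] [ 2.05701601  0.31859437 -2.05753493] 87.97516386358996 [ 0.19900497  0.00565482 -0.47891213]
top [ 2.17683464 -2.17371625  0.08926035] [  16.89315975  506.66888172 1473.4110464 ] 49.757111730772884 279.62448798226075 207.84825962550892 [-0.05161066  0.          0.          0.          0.        ]
bell_top [(0.53, [345, 246, 64]), (0.4, [324, 356, 66]), (0.35, [455, 353, 64])]
bell [(0.81, [326, 359, -3]), (0.7, [498, -320, 52]), (0.61, [348, 248, 3]), (0.58, [455, 358, -3])]
red_clip_mid []
bowl_rim [(0.92, [498, -322, 49])]
pegboard [(0.81, [584, -21, -2])]
blue_clip [(0.19, [627, -318, -1])]
mug [(0.88, [436, -453, -1]), (0.71, [509, 21, 134])]
jar [(0.76, [485, 466, -2])]
side [ 0.80233367 -2.66389243  0.94518567] [ 378.39485814  269.96802714 1056.45534653] 54.77504915589929 269.35134527849215 213.1172137482413 [0.02759842 0.         0.         0.         0.        ]
bell_top [(0.61, [341, 247, 65]), (0.5, [460, 352, 65]), (0.37, [322, 360, 64])]
bell [(0.93, [344, 249, 2]), (0.89, [457, 353, 2]), (0.72, [324, 357, 2])]
red_clip_mid [(0.56, [542, 20, 126]), (0.21, [517, 102, 138])]
bowl_rim [(0.2, [459, 352, 0])]
pegboard [(0.84, [583, -22, 1])]
blue_clip [(0.69, [499, -54, 135])]
mug [(0.77, [439, -460, 2])]
jar [(0.85, [489, 463, 1])]
```

View pics/top0.png

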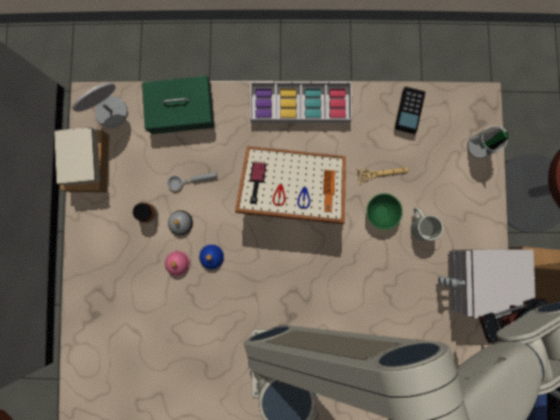

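View pics/side0.png

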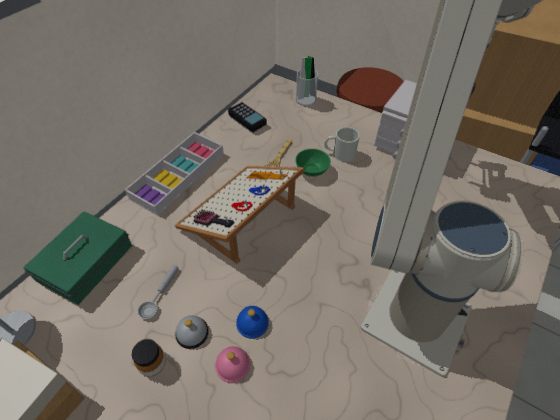

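Bell-like things in the top picture are chrome with a black foot (180,222), pink (177,263) and blue (211,257). The chrome one fits the description. Loops on the board are red (280,195) and blue (304,197), and the red one is the target. The green bowl is at (384,211). I'll check these in close crops and triangulate.

```bash
cat > h.py <<'E'
import numpy as np, cv2
def cam(im):
    f=im['color'].shape[0]/2/np.tan(np.radians(im['vertical_fov'])/2)
    K=np.array([[f,0,im['cx']],[0,f,im['cy']],[0,0,1.]])
    return K,np.array(im['D'],float),np.array(im['rvec'],float),np.array(im['tvec'],float)
def proj(im,p):
    K,D,r,t=cam(im); return cv2.projectPoints(np.array(p,float).reshape(-1,1,3),r,t,K,D)[0].reshape(-1,2)
def ray(im,uv):
    K,D,r,t=cam(im); n=cv2.undistortPoints(np.array([[uv]],float),K,D).ravel()
    R=cv2.Rodrigues(r)[0]; d=R.T@np.array([n[0],n[1],1]); return -R.T@t,d/np.linalg.norm(d)
def tri(ims,uvs):
    A=np.zeros((3,3));b=np.zeros(3)
    for im,uv in zip(ims,uvs):
        c,d=ray(im,uv);M=np.eye(3)-np.outer(d,d);A+=M;b+=M@c
    return np.linalg.solve(A,b)
def onz(im,uv,z):
    c,d=ray(im,uv); return c+d*(z-c[2])/d[2]
E
python3 - <<'E'
from workcell import readout, viewer, models
import cv2,numpy as np
from h import *
o=readout.get_obs(); print(cv2.Rodrigues(np.array(o['orientation']))[0].round(3))
T=viewer.get_image('top');S=viewer.get_image('side')
for c in ['top','side']:
  for l in ['red_clip','red_clip_mid','bowl','bell_top','comb','brush','blue_clip','spoon','fan_handle']:
    for fn in (models.place_of,models.search_frame):
        print(c,l,fn.__name__[:5],[(round(d['conf'],2),[round(float(x)) for x in d['position']]) for d in fn(c,l)])
def crop(im,u,v,h,w,s): return cv2.resize(im['color'][v:v+h,u:u+w,::-1],None,fx=s,fy=s,interpolation=cv2.INTER_CUBIC)
a=crop(T,235,145,85,120,6)
cv2.imwrite('pics/c1.png',a)
cv2.imwrite('pics/c2.png',crop(S,175,150,120,140,5))
cv2.imwrite('pics/c3.png',np.vstack([crop(T,125,190,70,140,4),crop(S,125,295,75,140,4)]))
E
```

```text
[[ 0.     0.301 -0.954]
 [-0.    -0.954 -0.301]
 [-1.     0.    -0.   ]]
top red_clip call [(0.54, [508, 22, 131])]
top red_clip call [(0.47, [537, 22, 124])]
top red_clip_mid call [(0.59, [538, 22, 123]), (0.39, [502, -49, 128])]
top red_clip_mid call [(0.52, [538, 22, 121]), (0.28, [499, -328, 26])]
top bowl call [(0.68, [490, -316, 4])]
top bowl call [(0.7, [496, -325, 24])]
top bell_top call [(0.61, [344, 245, 62]), (0.56, [322, 358, 66]), (0.38, [459, 355, 64])]
top bell_top call []
top comb call [(0.91, [493, -128, 133])]
top comb call [(0.87, [564, -134, 96])]
top brush call []
top brush call [(0.82, [600, 92, 105])]
top blue_clip call [(0.49, [503, -55, 130])]
top blue_clip call [(0.72, [531, -58, 121])]
top spoon call [(0.68, [606, 312, 2])]
top spoon call [(0.86, [605, 349, 15]), (0.46, [440, -462, 42])]
top fan_handle call [(0.68, [628, -316, 1]), (0.37, [493, -319, 0])]
top fan_handle call [(0.66, [631, -309, 10])]
side red_clip call [(0.66, [514, 24, 131])]
side red_clip call []
side red_clip_mid call [(0.54, [541, 19, 125])]
side red_clip_mid call [(0.52, [536, 21, 123])]
side bowl call [(0.75, [498, -321, 3]), (0.58, [438, -457, 2])]
side bowl call [(0.93, [500, -338, 34]), (0.2, [593, 102, 103])]
side bell_top call [(0.59, [344, 248, 62]), (0.51, [322, 362, 62]), (0.44, [456, 352, 64]), (0.44, [499, -319, 3])]
side bell_top call [(0.48, [322, 359, 63]), (0.43, [339, 250, 63])]
side comb call [(0.64, [494, -128, 138])]
side comb call [(0.63, [560, -132, 102])]
side brush call [(0.81, [517, 102, 135])]
side brush call [(0.95, [594, 98, 104])]
side blue_clip call [(0.65, [496, -52, 134])]
side blue_clip call [(0.66, [599, 350, 14]), (0.48, [524, -50, 128]), (0.34, [501, -339, 30]), (0.24, [458, 356, 62])]
side spoon call [(0.91, [606, 312, 2])]
side spoon call [(0.92, [603, 350, 15])]
side fan_handle call [(0.61, [625, -321, 0])]
side fan_handle call [(0.5, [628, -320, 7])]
```

View pics/c1.png

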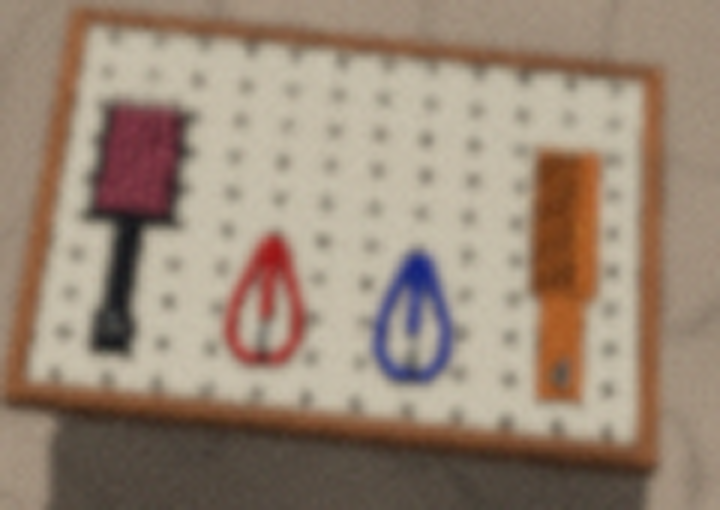

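View pics/c2.png

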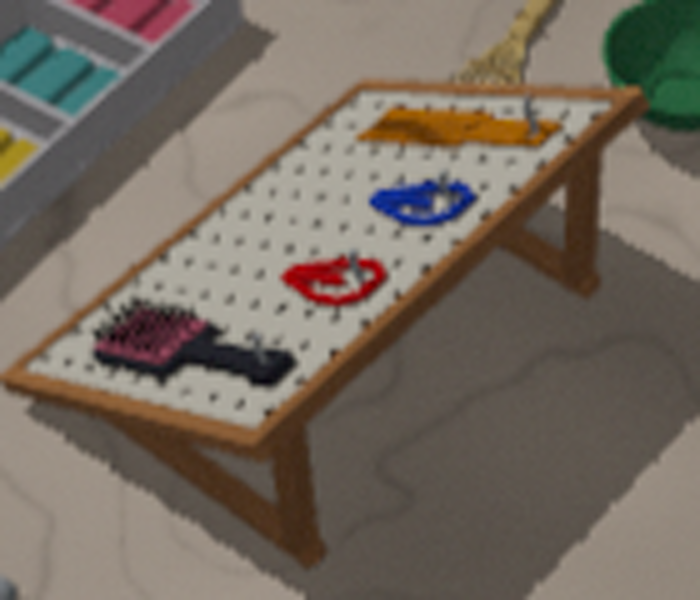

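View pics/c3.png

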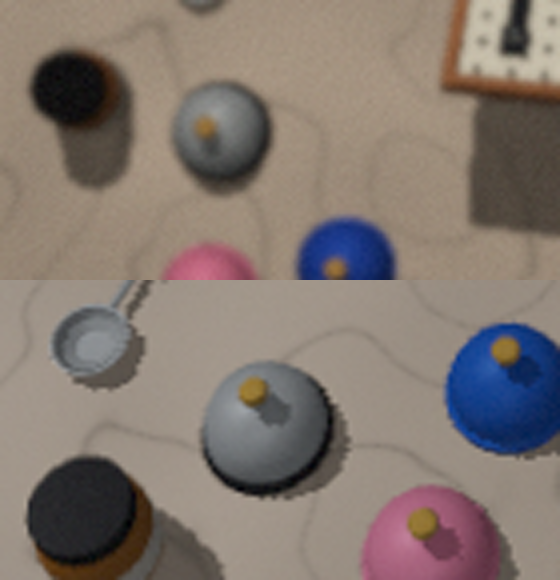

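The crops confirm it: the chrome bell with black foot has its knob at (176,222) top and (188,322) side. The red clip is at (280,195) top, with its hook standing up near its wide end at (245,202) side. Next I'll triangulate.

```bash
python3 - <<'E'
from workcell import viewer
from h import *
T=viewer.get_image('top');S=viewer.get_image('side')
k=tri([T,S],[(176.2,221.6),(188.1,322.3)]);print('knob',k.round(1),onz(T,(176.2,221.6),64).round(1),onz(S,(188.1,322.3),64).round(1))
print('clip',proj(T,[540,21,124]),proj(S,[540,21,124]),onz(T,(279.4,194.8),124).round(1))
print('hooktip',[ (z,onz(S,(245.4,201.6),z).round(1)) for z in (150,160)])
print('bowl',proj(T,[498,-321,50]),proj(S,[498,-321,50]))
for n,im in (('top',T),('side',S)):
    hsv=cv2.cvtColor(im['color'],cv2.COLOR_RGB2HSV)
    m=cv2.inRange(hsv,(55,90,30),(85,255,255)); 
    nn,l,st,c=cv2.connectedComponentsWithStats(m)
    for i in range(1,nn):
        if st[i,4]>150: print(n,'green',st[i],c[i].round(1))
    m=cv2.inRange(hsv,(0,170,110),(6,255,255))|cv2.inRange(hsv,(174,170,110),(180,255,255))
    nn,l,st,c=cv2.connectedComponentsWithStats(m)
    for i in range(1,nn):
        if st[i,4]>20: print(n,'red',st[i],c[i].round(1))
E
```

```text
knob [458.6 351.2  56.8] [458.2 349.6  64. ] [455.3 353.   64. ]
clip [[278.40737212 194.21862378]] [[239.68592552 204.45939972]] [538.2  17.9 124. ]
hooktip [(150, array([518.4,  21. , 150. ])), (160, array([512.9,  27.7, 160. ]))]
bowl [[383.95744385 209.88683967]] [[311.56505146 159.18650706]]
top green [ 144   77   68   53 2932] [177.1 102.9]
top green [368 195  33  34 904] [383.9 211.4]
side green [296 149  34  27 692] [312.9 161.3]
side green [  25  212  102   83 4068] [ 75.5 252.7]
side green [ 33 237  98  67 865] [ 95.6 273.5]
side red [232 202  20   9  86] [240.7 205.6]
```

{"fn": "apply_moves", "kwargs": {
  "commands": [
    [[0,0,0.06,0],[0,0,0.1,0],[0.05,0.035,0.1,0],[0.103,0.06,0.1,0],[0.153,0.09,0.1,0],[0.2,0.125,0.1,0],[0.243,0.165,0.1,0],[0.283,0.208,0.1,0]]
  ],
  "gripper": 0
}}

```text
t: 3.9
ee_pos: [472.5, -386.6, 504.7]
orientation: [2.057, 0.317, -2.056]
ft_force: [0.2, -0.7, 0.0]
width: 11.1
```

{"fn": "apply_moves", "kwargs": {
  "commands": [
    [[0.03,0.05,0,0],[0.06,0.1,0,0],[0.085,0.155,0,0],[0.105,0.21,0,0],[0.12,0.265,0,0],[0.128,0.322,0,0],[0.13,0.38,0,0],[0.13,0.438,0,0]]
  ]
}}

```text
t: 4.9
ee_pos: [601.1, 51.9, 504.7]
orientation: [2.057, 0.317, -2.056]
ft_force: [-0.1, 0.2, 0.7]
width: 0.4
```

{"fn": "apply_moves", "kwargs": {
  "commands": [
    [[-0.01,0.055,0,0],[-0.02,0.11,0,0],[-0.04,0.16,0,0],[-0.07,0.21,-0.02,0],[-0.105,0.25,-0.05,0],[-0.14,0.295,-0.08,0],[-0.144,0.302,-0.12,0],[-0.144,0.302,-0.12,0]]
  ]
}}

```text
t: 5.9
ee_pos: [455.7, 352.2, 382.1]
orientation: [2.049, 0.316, -2.06]
ft_force: [0.4, -0.3, 0.7]
width: 0.5
```

```bash
python3 - <<'E'
from workcell import readout,viewer
from h import *
o=readout.get_obs(); print(o['t'],o['ee_pos'].round(1),o['qpos'],o['ft_force'],o['width'])
W=viewer.get_image('wrist'); cv2.imwrite('pics/w1.png',W['color'][:,:,::-1])
for p in [(457,352,64),(457,352,0),tuple(o['ee_pos']-[0,0,182])]: print(p,proj(W,p))
K=viewer.get_image('side'); cv2.imwrite('pics/s1.png',K['color'][:,:,::-1])
E
```

```text
5.9 [455.7 352.2 382.1] [ 6.37257234e-01  3.80167619e-01  1.75679992e+00 -3.48682638e-05
  1.01068798e+00  1.90031562e+00] [ 0.41327923 -0.30472649  0.68407143] 0.46907021786753955
(457, 352, 64) [[281.20173871 192.95867986]]
(457, 352, 0) [[280.94700522 179.09826267]]
(np.float64(455.7456345418939), np.float64(352.1848767142277), np.float64(200.14480140920773)) [[281.31187879 256.37980832]]
```

View pics/w1.png

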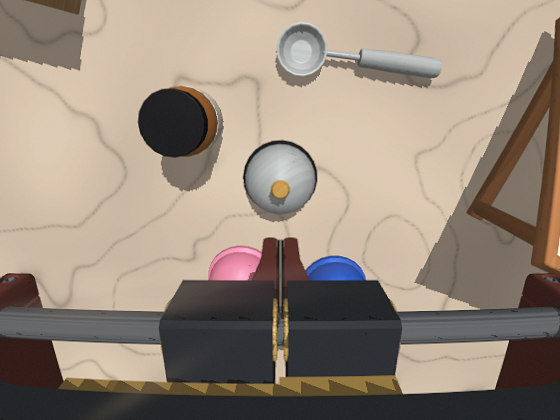

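View pics/s1.png

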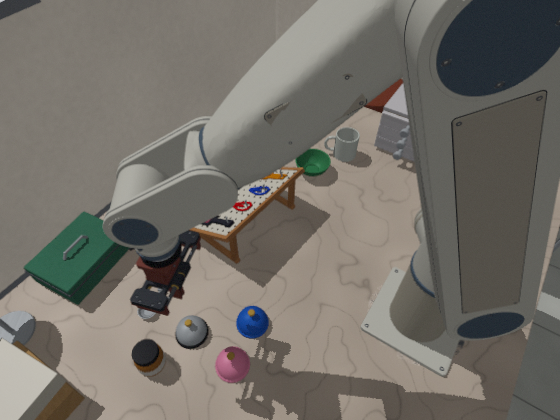

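Wrist view: the chrome bell's knob is at (280,189) and the fingertips are at (281,240). The pink and blue bells sit behind, clear of the descent.

```bash
python3 - <<'E'
from workcell import viewer,models,readout
from h import *
W=viewer.get_image('wrist'); print(onz(W,(280.3,188.5),64)); print(onz(W,(280.3,177),10))
print(models.place_of('wrist','bell_top'),models.place_of('wrist','bell')); print(readout.get_obs()['t'],readout.get_obs()['ee_pos'])
E
```

```text
[463.81801742 354.8718446   64.        ]
[464.35959754 355.04915566  10.        ]
[{'position': [461.6, 355.5, 57.1], 'conf': 0.81}] [{'position': [457.0, 350.5, 1.1], 'conf': 0.84}, {'position': [344.1, 245.0, 3.6], 'conf': 0.81}, {'position': [323.0, 357.4, 0.8], 'conf': 0.76}]
6.15 [458.27036492 351.64182623 386.52456598]
```

{"fn": "apply_moves", "kwargs": {
  "commands": [
    [[0.002,0.001,-0.04,0],[0.002,0.001,-0.08,0],[0.002,0.001,-0.11,0],[0.002,0.001,-0.125,0],[0.002,0.001,-0.132,0],[0.002,0.001,-0.136,0],[0.002,0.001,-0.136,0],[0.002,0.001,-0.136,0]]
  ]
}}

```text
t: 7.15
ee_pos: [459.4, 353.2, 249.4]
orientation: [2.058, 0.318, -2.056]
ft_force: [-0.4, -0.4, 0.9]
width: 0.3
```

```bash
python3 - <<'E'
from workcell import viewer,models,readout
from h import *
o=readout.get_obs();print(o['ee_pos'],o['ft_force'])
W=viewer.get_image('wrist');S=viewer.get_image('side'); 
a=cv2.resize(S['color'][270:370,130:280],None,fx=4,fy=4,interpolation=2)
cv2.imwrite('pics/s2.png',a[:,:,::-1]); cv2.imwrite('pics/w2.png',W['color'][:,:,::-1])
E
```

```text
[459.38392958 353.20247976 249.4104669 ] [-0.39369975 -0.4096955   0.85060703]
```

View pics/s2.png

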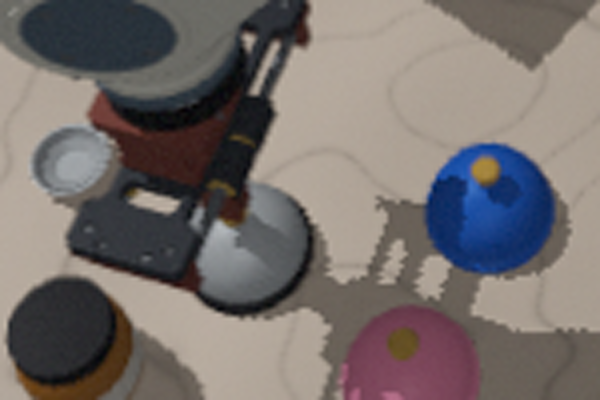

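View pics/w2.png

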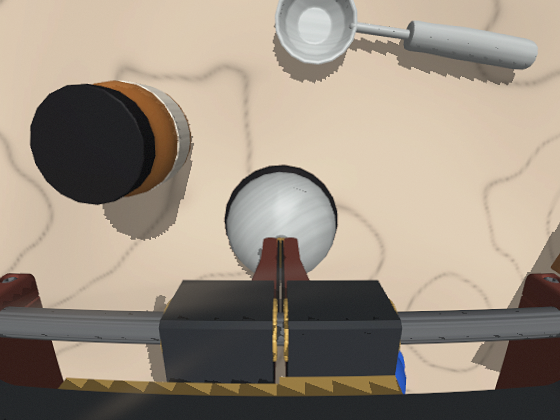

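The side crop shows the fingertips right over the knob, at about (232,215). In the wrist view they cover it at (281,240). I'll press in small steps.

{"fn": "apply_moves", "kwargs": {
  "commands": [
    [[0,0,-0.003,0],[0,0,-0.005,0],[0,0,-0.007,0],[0,0,-0.007,0]]
  ]
}}

```text
t: 7.75
ee_pos: [459.4, 353.2, 241.8]
orientation: [2.057, 0.317, -2.056]
ft_force: [0.2, 0.4, 2.5]
width: 0.5
```

{"fn": "apply_moves", "kwargs": {
  "commands": [
    [[0,0,-0.001,0],[0,0,-0.002,0],[0,0,-0.002,0],[0,0,-0.002,0]]
  ]
}}

```text
t: 8.25
ee_pos: [459.4, 353.2, 240.1]
orientation: [2.058, 0.317, -2.056]
ft_force: [-0.1, 0.7, 6.6]
width: 0.8
```

{"fn": "apply_moves", "kwargs": {
  "commands": [
    [[0,0,-0.001,0],[0,0,-0.001,0]]
  ]
}}

```text
t: 8.5
ee_pos: [459.4, 353.2, 239.8]
orientation: [2.058, 0.318, -2.056]
ft_force: [-1.6, -0.7, 14.0]
width: 0.5
```

{"fn": "apply_moves", "kwargs": {
  "commands": [
    [[0,0,0.006,0],[0,0,0.03,0],[0,0,0.085,0],[0,0,0.14,0],[0,0,0.2,0],[0.015,-0.055,0.22,0],[0.03,-0.11,0.22,0],[0.045,-0.165,0.22,0]]
  ]
}}

```text
t: 9.5
ee_pos: [503.9, 186.4, 458.6]
orientation: [2.056, 0.317, -2.057]
ft_force: [1.2, -0.6, -0.3]
width: -0.1
```

{"fn": "apply_moves", "kwargs": {
  "commands": [
    [[0.015,-0.055,0,0],[0.03,-0.11,0,0],[0.048,-0.15,0,0],[0.048,-0.168,0,0],[0.048,-0.168,0,0],[0.048,-0.168,0,0]]
  ]
}}

```text
t: 10.25
ee_pos: [551.7, 21.0, 458.5]
orientation: [2.056, 0.318, -2.057]
ft_force: [-0.6, -0.1, -0.1]
width: 0.3
```

```bash
python3 - <<'E'
from workcell import viewer,models,readout
from h import *
o=readout.get_obs();print(o['t'],o['ee_pos'],o['ft_force'])
W=viewer.get_image('wrist');S=viewer.get_image('side'); 
print(models.place_of('wrist','red_clip_mid'),models.place_of('wrist','red_clip'));print(proj(W,[539,20,124]),proj(W,o['ee_pos']-[0,0,182]))
a=cv2.resize(S['color'][150:370,130:330],None,fx=2.7,fy=2.7,interpolation=2)
cv2.imwrite('pics/s3.png',a[:,:,::-1]); cv2.imwrite('pics/w3.png',W['color'][:,:,::-1])
E
```

```text
10.25 [551.65975831  21.03792714 458.46267187] [-0.63226452 -0.06281125 -0.07285539]
[{'position': [541.6, 23.9, 119.8], 'conf': 0.58}] [{'position': [508.8, 19.3, 130.4], 'conf': 0.93}, {'position': [496.8, -322.6, 50.9], 'conf': 0.6}]
[[278.6698531  203.53601205]] [[282.23189568 257.93581781]]
```

View pics/s3.png

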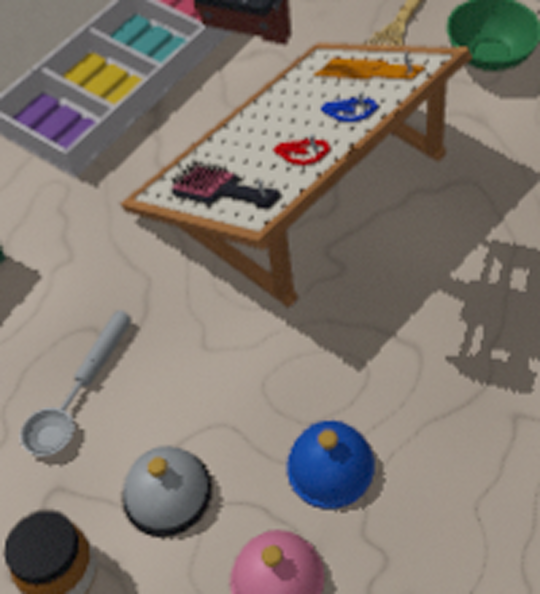

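View pics/w3.png

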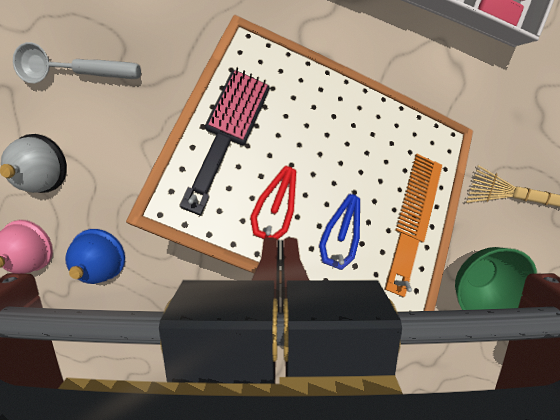

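The wrist view shows the red clip's middle at (276,203), as predicted, with its hook at (268,235). The bell stands where it was with its knob up. I'll descend about 13 mm down-slope of the middle, clear of the hook, and hold there for over 2 s.

{"fn": "apply_moves", "kwargs": {
  "commands": [
    [[0,0,-0.04,0],[0,0,-0.08,0],[0,0,-0.105,0],[0,0,-0.118,0],[0,0,-0.124,0],[0,0,-0.124,0],[0,0,-0.124,0],[0,0,-0.124,0]]
  ]
}}

```text
t: 11.45
ee_pos: [552.4, 20.0, 335.4]
orientation: [2.058, 0.317, -2.055]
ft_force: [0.2, -0.8, -0.3]
width: 0.4
```

```bash
python3 - <<'E'
from workcell import viewer,models,readout
from h import *
S=viewer.get_image('side');W=viewer.get_image('wrist')
o=readout.get_obs();print(o['t'],o['ee_pos'],o['ft_force'])
a=cv2.resize(S['color'][100:250,150:340],None,fx=4,fy=4,interpolation=2)
cv2.imwrite('pics/s4.png',a[:,:,::-1]);cv2.imwrite('pics/w4.png',W['color'][:,:,::-1])
E
```

```text
11.55 [552.29654852  19.98516277 335.18176235] [ 0.38228957 -0.18351159 -0.27575141]
```

View pics/s4.png

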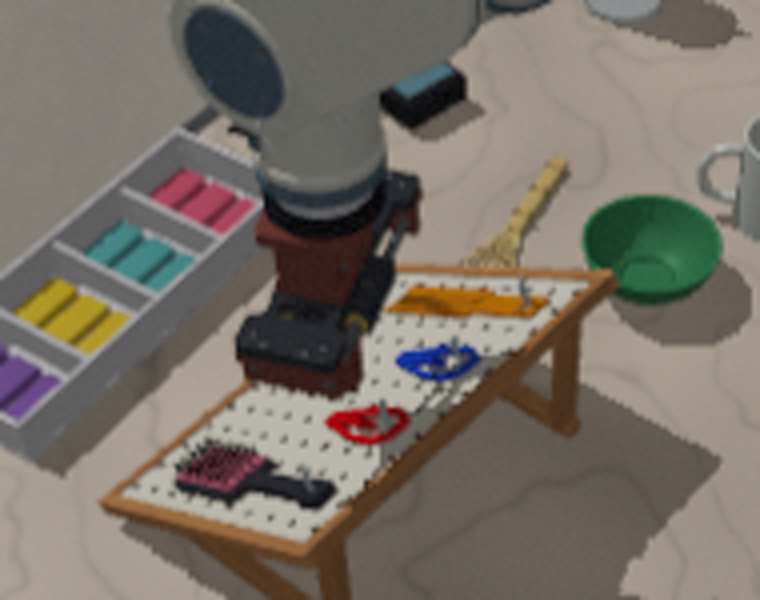

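View pics/w4.png

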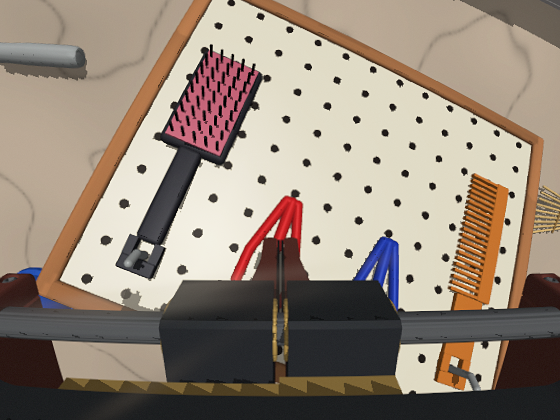

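```bash
python3 - <<'E'
from workcell import viewer
from h import *
S=viewer.get_image('side');W=viewer.get_image('wrist')
for p in [(552,20,153),(552,20,233),(539,20,124)]: print((proj(S,p)-[150,100])*4,proj(W,p))
print(proj(W,(519,21,152)))
E
```

```text
[[342.89095953 382.55099106]] [[281.76542321 258.64213275]]
[[333.89244674 301.22145281]] [[282.84826032 368.18250621]]
[[360.73005547 417.5269038 ]] [[275.50451909 256.5335678 ]]
[[263.02849978 306.36994896]]
```

{"fn": "apply_moves", "kwargs": {
  "commands": [
    [[0,0,0,0],[0,0,0,0],[0,0,0,0],[0,0,0,0],[0,0,0,0],[0,0,0,0],[0,0,0,0],[0,0,0,0]]
  ]
}}

```text
t: 12.65
ee_pos: [552.2, 20.0, 334.7]
orientation: [2.057, 0.317, -2.057]
ft_force: [0.1, -0.5, -1.1]
width: 0.1
```

{"fn": "apply_moves", "kwargs": {
  "commands": [
    [[0,0,0,0],[0,0,0,0],[0,0,0,0],[0,0,0,0],[0,0,0,0],[0,0,0,0],[0,0,0,0],[0,0,0,0]]
  ]
}}

```text
t: 13.65
ee_pos: [552.2, 20.0, 334.7]
orientation: [2.057, 0.317, -2.057]
ft_force: [0.4, 0.2, -0.0]
width: 0.4
```

{"fn": "apply_moves", "kwargs": {
  "commands": [
    [[0,0,0,0],[0,0,0,0],[0,0,0,0],[0,0,0,0]]
  ]
}}

```text
t: 14.15
ee_pos: [552.2, 20.0, 334.7]
orientation: [2.057, 0.317, -2.057]
ft_force: [0.3, -0.2, 0.6]
width: 0.4
```

{"fn": "apply_moves", "kwargs": {
  "commands": [
    [[0,0,0.04,0],[0,0,0.1,0],[-0.005,-0.05,0.12,0],[-0.015,-0.11,0.12,0],[-0.025,-0.17,0.12,0],[-0.035,-0.23,0.12,0],[-0.045,-0.29,0.12,0],[-0.055,-0.341,0.12,0]]
  ]
}}

```text
t: 15.15
ee_pos: [496.5, -323.2, 454.8]
orientation: [2.057, 0.316, -2.057]
ft_force: [0.0, 0.1, -0.6]
width: 0.5
```

```bash
python3 - <<'E'
from workcell import viewer,models,readout
from h import *
W=viewer.get_image('wrist');o=readout.get_obs();print(o['t'],o['ee_pos'],o['ft_force'])
print(models.place_of('wrist','bowl_rim'),models.place_of('top','bowl_rim'));print(proj(W,[497,-321,50]))
cv2.imwrite('pics/w5.png',W['color'][:,:,::-1])
E
```

```text
15.2 [ 495.52722179 -327.62150734  454.79839001] [-0.08904623 -2.71705328 -0.34823583]
[{'position': [494.6, -322.8, 50.9], 'conf': 0.67}] [{'position': [501.5, -319.3, 52.4], 'conf': 0.65}]
[[279.44356355 177.19290561]]
```

View pics/w5.png

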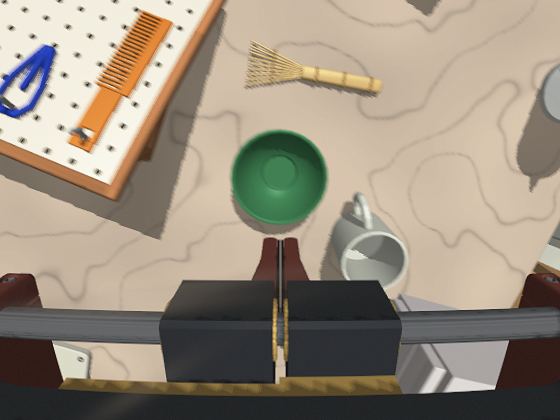

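The bowl's opening is centred at (280,177) in the wrist view, exactly where (497,-321) projects. I'll descend straight down.

{"fn": "apply_moves", "kwargs": {
  "commands": [
    [[0,0,-0.05,0],[0,0,-0.1,0],[0,0,-0.145,0],[0,0,-0.175,0],[0,0,-0.19,0],[0,0,-0.197,0],[0,0,-0.197,0],[0,0,-0.197,0]]
  ]
}}

```text
t: 16.3
ee_pos: [497.6, -321.2, 258.9]
orientation: [2.058, 0.315, -2.055]
ft_force: [0.9, -0.6, -0.1]
width: 0.5
```

{"fn": "apply_moves", "kwargs": {
  "commands": [
    [[0,0,0,0],[0,0,0,0],[0,0,0,0],[0,0,0,0]]
  ]
}}

```text
t: 16.8
ee_pos: [497.2, -321.0, 257.7]
orientation: [2.057, 0.317, -2.057]
ft_force: [0.8, -0.1, 0.5]
width: 0.5
```

```bash
python3 - <<'E'
from workcell import viewer,models,readout
from h import *
o=readout.get_obs();print(o['t'],o['ee_pos'],abs(o['qvel']).max(),o['ft_force'])
S=viewer.get_image('side');T=viewer.get_image('top')
cv2.imwrite('pics/s6.png',S['color'][:,:,::-1]);cv2.imwrite('pics/t6.png',T['color'][:,:,::-1])
for c,l in (('side','bell_top'),('side','red_clip_mid'),('top','bell_top'),('side','bowl_rim'),('top','spoon'),('top','fan_handle'),('side','comb')): print(c,l,[d['position'] for d in models.place_of(c,l)])
E
```

```text
16.8 [ 497.15465244 -320.98423503  257.69034292] 0.0016742971962738456 [ 0.75110732 -0.12800882  0.52257174]
side bell_top [[456.6, 350.6, 62.8], [322.7, 359.9, 65.6], [343.2, 249.9, 62.9]]
side red_clip_mid [[583.4, -21.1, 1.5], [542.6, 20.1, 127.1]]
top bell_top [[454.3, 352.3, 64.4], [343.7, 244.6, 63.5], [502.7, -53.7, 128.3]]
side bowl_rim [[491.7, -321.8, 52.6], [509.8, 24.5, 135.7]]
top spoon [[603.5, 309.4, 2.3], [502.4, -52.2, 129.7]]
top fan_handle [[625.9, -315.5, 0.5]]
side comb [[497.9, -129.8, 134.7]]
```

View pics/s6.png

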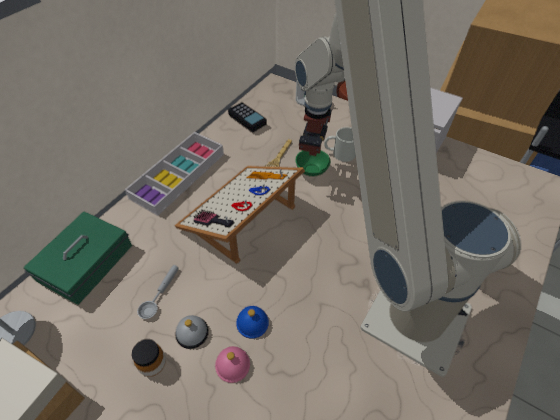

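View pics/t6.png

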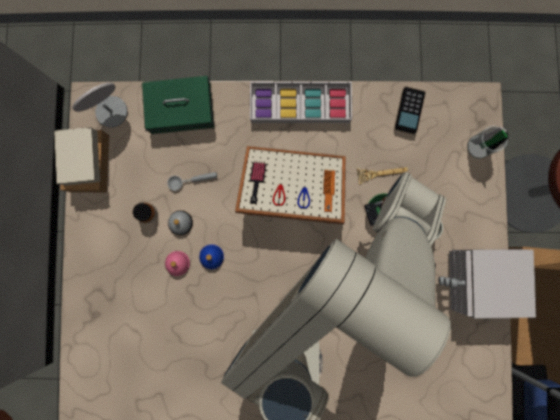

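The fingertips stand just above the bowl, which is at (313,162) in the side view. Everything else in both pictures is where it was. Handing in.

```bash
python3 -c "
from workcell import workorder
print(workorder.close_job())"
```

```text
the job is handed in; nothing more can be done
None
```

I carried out all three steps and handed the job in at about 17 s; `close_job` gives no verdict, so I can't confirm that it passed.

- **Bell:** I pressed the chrome bell's knob with closed fingertips until the force reached 14 N. That is well beyond the 5 N of full travel, so the knob was fully down. The plunger joint itself can't be read, so the ring is inferred from force and height.
- **Red clip:** I held still for about 2.7 s with the fingertips about 29 mm above the clip's middle. I stayed about 13 mm down-slope of the middle to keep clear of its hook.
- **Green bowl:** The arm finished still over the middle of the opening, with the fingertips about 26 mm and the grasp point about 45 mm above the rim.

**Last checks:** The final force was below 1 N, which is noise. Both pictures show the bell upright with its knob up, and nothing visibly moved.

**Disagreements:** The camera estimates of the knob and the bowl differed by up to about 8 mm, and I used values in between. The networks also reported a few low-confidence false finds, such as a second "red_clip_mid" at the pegboard's base, which I rejected against the pictures.

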